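# Load the cell cassette through the sprung chamber flap

## Task

Load the tall cell cassette into the measuring unit: push it upright, foot first, down through the sprung flap in the unit's top and keep hold of it until it stands on the chamber floor, then let go and leave it standing there, holding the flap open. The short cassette does not belong in this unit; leave it where it stands.

Things in the scene. Friction and masses are not known exactly. Their poses are not given: they have to be found in the camera images.
- cassette: Tall cell cassette, loose, upright on the bench: aluminium block 24 (x) x 50 (y) x 95 mm high, with a white grip tab centred on top, 14 (x) x 34 (y) x 45 mm high; 140 mm in all, about 120 g. Origin: centre of its foot; z up, x through its thickness, y along its width. Same after a half turn about z. Take it by the tab, across x.
- short_cassette: Short cassette, a loose bystander on the bench: same section and tab as the tall one, but its block is only 40 mm high (85 mm in all). Origin: centre of its foot; axes alike.
- chamber: Measuring unit: fixed beige box 200 x 200 x 100 mm high, origin at the centre of its underside, z up. Its flat top has a slot 56 (x) x 80 mm (y) centred over the origin, dark rim, shut by a grey flap just below. The chamber floor is 80 mm below the top (z = 20 mm). The cassette goes in with its width along y, either way round, 15-16 mm spare a side; its tab and 15 mm of its block then stand out.
- flap (a joint): Flap angle, rad: 0 shut (level), grows as its free edge is pushed down, stop 1.45. Hinge along the unit's y at x = +42, z = 94 mm, under the top plate; free edge at the slot's -x rim, the side with four grey keys. Spring: 0.06 N m shut, +0.02 per rad: some 2 to 5 N opens it, more than the cassette weighs. It rests on the loaded cassette at 0.8 to 1 rad and slides it some 16 mm to -x when let go.
There are look-alikes about, which are no part of the job. What is shaped like the cassette but orange, purple or turquoise is not meant.

How it is judged:
By the outcome, as a careful person would: the job done as asked, in the order asked, and still so for the second after the job is handed in, with the robot touching nothing.
It also fails if it takes over 40 s, if anything falls off the work surface, if the arm or the gripper's body presses on something with over 40 N, if the wrist force passes 120 N, or if a joint passes its speed limit or range.

## Robot

A 6-joint arm with a two-finger parallel gripper is mounted at the origin on the work surface. World frame = base frame: x ahead of the robot, y to its left, z up, the work surface at z = 0. Lengths are in m, angles in rad, forces in N, time in s.
With the tool pointing down it reaches from about 0.3 to 0.875 m from the base axis. Payload 6.4 kg.
Tool frame: the origin (TCP) lies on the mounting face of the last link; the fingertips stand 173 mm ahead of it and the grasp point (between the pads) lies 155 mm ahead of it (ctrl.tip_reach is the distance from the TCP to the fingertips, in m); z points along the fingers, y is the line along which they close (so a half turn about z gives the same grasp; the last joint's range is limited). The gripper opens to 85 mm and grips with 20 to 120 N. Pads are 22 mm wide; open, the fingers measure 114 mm over their backs; the gripper's body (76 mm by 85 mm) begins 54 mm behind the grasp point. The pads swing forward as they close: fully open they stand 13 mm farther back than shut.
Start: joints at [-1.369, 0.181, 1.607, -0, 1.354, -0.206], TCP at [0.228, -0.528, 0.405] pointing down, gripper open.
Joint ranges: [-2.99, 2.99], [-0.89, 2.07], [0.3, 2.58], [-1.14, 4.28], [0, 2.63], [-3.12, 3.12]. Speed limits (rad/s): [2.57, 2.57, 3.01, 3.14, 3.14, 3.14].

## Interface

Orientations are given as a unit quaternion [w, x, y, z].
In Python, from bench import ctrl gives the robot as it stands.
- The arm moves only by the shell command python3 -m pendant 'ROWS'. ROWS is JSON, a list that holds one entry, the list of rows, each a list of 7 numbers: the opening, from 0 (shut) to 1 (fully open), then the shift along the tool's x, y, z in mm, then the turn, a rotation vector about the tool's x, y, z in rad. A call has 1 to 5 rows; each row is the pose to reach, as a shift and turn from the pose commanded when the call began, along the tool's axes at that moment; what a row does not reach only later rows make up. A row lasts 1/12 s, in which the tool goes at most 41.7 mm and 7.16 degrees, less where a joint would pass 70% of its speed; a pose out of reach is approached as far as the arm can. A call with a gripper value outside its range is refused whole. The fingers move at their own pace and stop on an object; the grip force is fixed at half the most. Time passes only in rows, so rows that repeat a pose let the fingers close. It gives the time, the measured TCP pose, the force, the opening and the grip force at its end, in the units of the state.
- ctrl.get_obs(): the state, without advancing time (a new reading comes with each control period).
- ctrl.camera(name): name is "scene" or "top" or "wrist"; returns the picture (420x560x3 uint8, red, green, blue); there is no depth.
- ctrl.camera_params(name): a dict with "mtx" (3x3 intrinsics, pixels), "world_from_camera" (4x4, takes a point from camera to world coordinates); the wrist camera has in their place "tool_from_camera" (4x4, takes a point from camera to tool coordinates, whose origin is the TCP and whose axes are the flange's). Camera axes: x right, y down, z forward; pixel columns grow to the right and rows downward; lengths in m; the calibration is good to about 2 mm. A picture is of the moment at which its call begins: read the wrist's pose just before it. camera_params takes no time and is no camera call.
- ctrl.hand_in(): hands the job in; it is judged then, once.
Trained networks look in the newest picture that a camera, given by its name, has taken for a name from the list of things; names that differ only in an ending like _2 or _b are one class to them, and where a whole thing is asked for, a point or a joint stands for the part that bears it (a point fixed in the world has none). Each returns a list of dicts, best first, with "confidence" (0 to 1); they miss things now and then, are a little off and sometimes report something else, mostly with a low value. They report only what shows in the picture. A call takes as long as a camera call. They do not tell look-alikes from the thing itself.
- ctrl.boxes_of(camera, name): "point" ([column, row] as shares, 0 to 1, of the picture: columns of its width, rows of its height, amid what is visible of it).
The state is a dict: "time_s": time; "q": joint angles; "dq": joint speeds; "joint_efforts": joint torques, N m; "eef_pos": TCP position; "eef_rot": TCP orientation; "wrist_force": force on the tool from outside, world axes, zero at the start; "torque": the same for the moment, N m; "opening": opening from 0.0 (shut) to 1.0 (fully open); "grasp_force": force on a finger pad.
Only numpy, scipy, OpenCV 4.12 (cv2) and the standard library are available. Lean on these libraries where they do the work, as an engineer would, in place of code of your own. Each camera call takes 0.05 s, during which the arm holds its last target. There are 200 camera calls.

## Working session

There is one attempt and no reset: what is moved stays moved. The work goes in short steps, Python scripts to look and compute and a shell command to move; the robot and the scene stay as the last step left them, time stands still between calls to the robot, and variables do not carry over. Pictures are saved under pics/ and viewed, at most 10 in all, crops included, and the job is handed in when it is done.

```bash
ls; mkdir -p pics
python3 - <<'E'
from bench import ctrl
import cv2,numpy as np
np.set_printoptions(precision=4,suppress=True)
for n in ["scene","top"]:
    im=ctrl.camera(n); cv2.imwrite(f"pics/{n}0.png",im[:,:,::-1])
    p=ctrl.camera_params(n);print(n,p["mtx"],p["world_from_camera"])
    for t in ["cassette","short_cassette","chamber","flap"]:
        print(t,[(round(b["point"][0]*560),round(b["point"][1]*420),round(b["confidence"],2)) for b in ctrl.boxes_of(n,t)])
o=ctrl.get_obs();print(o["time_s"],o["eef_pos"],o["eef_rot"],o["opening"],ctrl.tip_reach)
print(ctrl.camera_params("wrist"))
E
```

```text
pics
scene [[413.6144   0.     276.3013]
 [  0.     413.6144 206.0451]
 [  0.       0.       1.    ]] [[-0.4572  0.7196 -0.5226  0.996 ]
 [ 0.8892  0.3798 -0.2551  0.1939]
 [ 0.0149 -0.5813 -0.8135  0.7174]
 [ 0.      0.      0.      1.    ]]
cassette [(371, 210, 0.86), (288, 275, 0.74), (334, 245, 0.62), (381, 260, 0.56)]
short_cassette [(428, 228, 0.63)]
chamber [(184, 184, 0.59)]
flap [(185, 169, 0.78)]
top [[401.0142   0.     276.4312]
 [  0.     401.0142 208.0217]
 [  0.       0.       1.    ]] [[ 0.0182 -0.9951  0.0969  0.499 ]
 [-0.9998 -0.0187 -0.0042  0.0058]
 [ 0.006  -0.0968 -0.9953  0.845 ]
 [ 0.      0.      0.      1.    ]]
cassette [(243, 149, 0.96), (198, 250, 0.81), (172, 198, 0.76), (218, 196, 0.73)]
short_cassette [(137, 262, 0.84)]
chamber [(384, 197, 0.86)]
flap [(387, 195, 0.77)]
0.5 [ 0.2281 -0.5278  0.4047] [-0.      0.9793  0.2025 -0.    ] 1.0018806210909768 0.1734
{'mtx': array([[369.8922,   0.    , 275.4724],
       [  0.    , 369.8922, 212.3664],
       [  0.    ,   0.    ,   1.    ]]), 'tool_from_camera': array([[-0.0002, -0.9448, -0.3278,  0.0835],
       [ 1.    , -0.0007,  0.0013, -0.0007],
       [-0.0014, -0.3278,  0.9448,  0.0312],
       [ 0.    ,  0.    ,  0.    ,  1.    ]])}
```

View pics/top0.png

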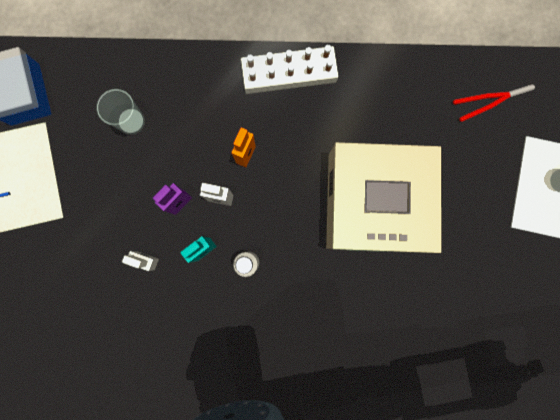

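View pics/scene0.png

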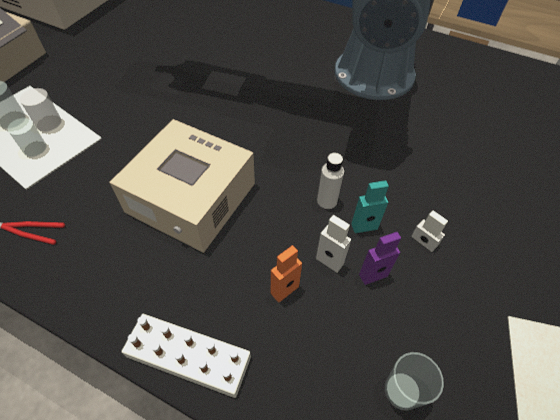

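The top view shows the real tall cassette (silver and white) at about (216,194), the short one at (139,261), and the unit's slot at (387,197) with its keys on the robot side. In the scene view the tall one is at (334,245). Next I'll zoom in to measure.

Run:
```python
import cv2,numpy as np
a=cv2.imread("pics/top0.png")
c=cv2.resize(a[165:225,180:250],None,fx=8,fy=8,interpolation=cv2.INTER_CUBIC)[:, :400]
c=cv2.resize(a[172:212,190:240],(400,320),interpolation=cv2.INTER_CUBIC)
d=cv2.resize(a[135:260,320:450],(390,375),interpolation=cv2.INTER_CUBIC)
o=np.zeros((375,800,3),np.uint8);o[:320,:400]=c;o[:,405:795]=d
cv2.imwrite("pics/crop1.png",o)
```

```text
(no output)
```

View pics/crop1.png

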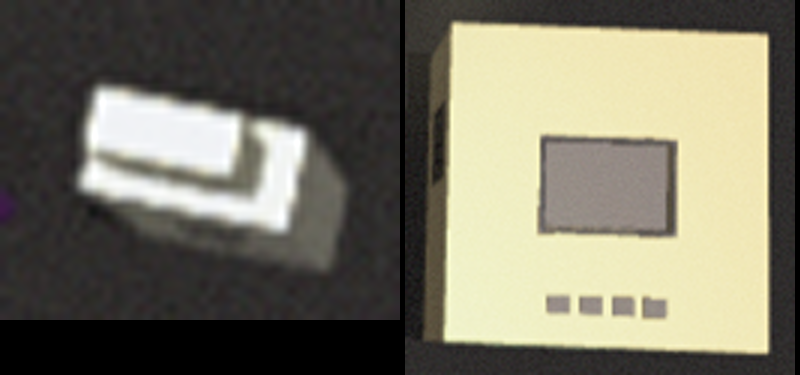

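The left crop shows the tab's top corners near (97,88), (242,115), (234,175) and (92,150). The right crop shows the slot corners and the unit's top corners.

```bash
cat > h.py <<'E'
import numpy as np,cv2
from bench import ctrl
from scipy.spatial.transform import Rotation as R
np.set_printoptions(precision=4,suppress=True)
def T(n,o=None):
    p=ctrl.camera_params(n)
    if n!="wrist": return p["mtx"],p["world_from_camera"]
    w=np.eye(4);q=o["eef_rot"];w[:3,:3]=R.from_quat(np.roll(q,-1)).as_matrix();w[:3,3]=o["eef_pos"]
    return p["mtx"],w@p["tool_from_camera"]
def onz(KT,px,z):
    K,M=KT;px=np.atleast_2d(np.asarray(px,float))
    d=np.c_[px,np.ones(len(px))]@np.linalg.inv(K).T@M[:3,:3].T;c=M[:3,3]
    return c+d*((z-c[2])/d[:,2])[:,None]
def rect(P):
    s=np.linalg.norm(np.roll(P,-1,0)-P,axis=1)
    e=(P[1]-P[0]+P[2]-P[3])  # along width
    print("c",P.mean(0),"sides",s,"yaw of y axis vs world -y(deg)",np.degrees(np.arctan2(e[0],-e[1])))
def shift(target,o):
    w=R.from_quat(np.roll(o["eef_rot"],-1)).as_matrix();return 1000*w.T@(np.asarray(target)-o["eef_pos"])
E
python3 - <<'E'
from h import *
t=T("top")
rect(onz(t,np.array([(97,88),(242,115),(234,175),(92,150)])/8+[190,172]-0.4,.14))
rect(onz(t,np.array([(85,190),(288,230)])[[0,1,1,0]]/8+[190,172]-0.4,.095))
for q in ([(541,136),(677,140),(675,236),(539,232)],[(453,22),(768,34),(768,353),(445,341)]):
    rect(onz(t,(np.array(q)-[405,0])/3+[320,135]-.3,.1))
o=ctrl.get_obs();w=R.from_quat(np.roll(o["eef_rot"],-1)).as_matrix();print(w)
E
```

```text
c [0.6009 0.1205 0.14  ] sides [0.0328 0.0135 0.032  0.0139] yaw of y axis vs world -y(deg) -9.25309019938182
c [0.5889 0.1225 0.095 ] sides [0.0488 0.     0.0488 0.    ] yaw of y axis vs world -y(deg) -10.116693262435836
c [ 0.5968 -0.2049  0.1   ] sides [0.0854 0.0605 0.0848 0.0605] yaw of y axis vs world -y(deg) -0.6075730427630802
c [ 0.5971 -0.2053  0.1   ] sides [0.1997 0.201  0.1995 0.201 ] yaw of y axis vs world -y(deg) -1.0814765935165604
[[ 0.918   0.3966 -0.    ]
 [ 0.3966 -0.918   0.    ]
 [-0.     -0.     -1.    ]]
```

```bash
python3 -m pendant '[[[0.5,30,-22,0,0,0,-0.1],[0.5,60,-45,0,0,0,-0.2],[0.5,90,-67,0,0,0,-0.3],[0.5,120,-90,0,0,0,-0.4],[0.5,150,-112,0,0,0,-0.5]]]'
python3 - <<'E'
from h import *
o=ctrl.get_obs();print(shift([.601,.1205,.405],o))
E
```

```text
time_s: 0.92
eef_pos: [0.3218, -0.364, 0.4047]
eef_rot: [0.0, 0.898, 0.44, 0.0]
wrist_force: [1.2, 0.3, 0.4]
opening: 0.503
grasp_force: 0.0
[554.03   -75.724   -0.2538]
```

```bash
python3 -m pendant '[[[0.5,37,-5,0,0,0,-0.1],[0.5,74,-10,0,0,0,-0.2],[0.5,111,-15,0,0,0,-0.3],[0.5,148,-20,0,0,0,-0.4],[0.5,185,-25,0,0,0,-0.497]]]'
python3 - <<'E'
from h import *
o=ctrl.get_obs();print(shift([.601,.1205,.405],o))
E
```

```text
time_s: 1.33
eef_pos: [0.416, -0.2026, 0.4051]
eef_rot: [0.0, 0.762, 0.648, 0.0]
wrist_force: [1.0, -0.4, -0.7]
opening: 0.5
grasp_force: 0.0
[348.6579 130.6836   0.0068]
```

```bash
python3 -m pendant '[[[0.5,35,13,0,0,0,0],[0.5,70,26,0,0,0,0],[0.5,105,39,0,0,0,0],[0.5,140,52,0,0,0,0],[0.5,174,65,0,0,0,0]]]'
python3 -m pendant '[[[0.5,35,13,0,0,0,0],[0.5,70,26,0,0,0,0],[0.5,105,39,0,0,0,0],[0.5,140,52,0,0,0,0],[0.5,174,65,0,0,0,0]]]'
python3 -m pendant '[[[0.5,0,0,0,0,0,0],[0.5,0,0,0,0,0,0]]]'
python3 - <<'E'
from h import *
o=ctrl.get_obs();print(shift([.601,.1205,.405],o))
im=ctrl.camera("wrist");cv2.imwrite("pics/w1.png",im[:,:,::-1])
K,M=T("wrist",o)
# predicted tab top corners
c=np.array([.601,.1205]);a=np.radians(-9.5);X=np.array([np.cos(a),np.sin(a)]);Y=np.array([-X[1],X[0]])
for s,t in ((1,1),(1,-1),(-1,-1),(-1,1)):
    p=np.r_[c+s*.007*X+t*.017*Y,.14];q=K@(M[:3,:3].T@(p-M[:3,3]));print(q[:2]/q[2])
print(o["eef_pos"],o["eef_rot"],[(b["point"][0]*560,b["point"][1]*420,b["confidence"]) for b in ctrl.boxes_of("wrist","cassette")])
E
```

```text
time_s: 1.75
eef_pos: [0.5089, -0.0415, 0.405]
eef_rot: [0.0, 0.763, 0.646, 0.0]
wrist_force: [0.6, -0.4, 0.4]
opening: 0.504
grasp_force: 0.0
time_s: 2.17
eef_pos: [0.6018, 0.1194, 0.4047]
eef_rot: [0.0, 0.763, 0.646, 0.0]
wrist_force: [1.0, -0.5, 0.5]
opening: 0.497
grasp_force: 0.0
time_s: 2.33
eef_pos: [0.6016, 0.1192, 0.4041]
eef_rot: [-0.0, 0.762, 0.647, -0.0]
wrist_force: [0.0, -0.4, -0.5]
opening: 0.5
grasp_force: 0.0
[ 1.2092 -0.7647 -0.9004]
[287.1615 191.0488]
[286.5072 238.9338]
[266.0378 238.8815]
[265.7451 190.9916]
[0.6016 0.1192 0.4041] [-0.0002  0.7623  0.6473 -0.0003] [(277.2, 190.596, 0.93), (239.12, 82.614, 0.9), (398.21599999999995, 229.908, 0.83), (137.424, 172.91400000000002, 0.6)]
```

View pics/w1.png

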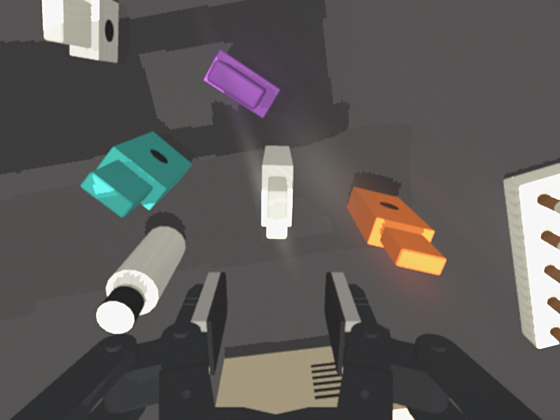

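The wrist view shows the white tab at columns 266–287, rows 190–238. That matches the prediction, and the neighbours are clear. Descending and gripping.

```bash
python3 -m pendant '[[[0.5,1,0,35,0,0,0],[0.5,1,0,70,0,0,0],[0.5,1,0,105,0,0,0],[0.5,1,0,131,0,0,0],[0.5,1,0,131,0,0,0]]]'
python3 -m pendant '[[[0,0,0,0,0,0,0],[0,0,0,0,0,0,0],[0,0,0,0,0,0,0],[0,0,0,0,0,0,0],[0,0,0,0,0,0,0]]]'
python3 -m pendant '[[[0,0,0,0,0,0,0],[0,0,0,-10,0,0,0],[0,0,0,-25,0,0,0]]]'
```

```text
time_s: 2.85
eef_pos: [0.5983, 0.1167, 0.2675]
eef_rot: [-0.003, 0.764, 0.645, -0.004]
wrist_force: [-1.0, -0.7, -0.8]
opening: 0.502
grasp_force: 0.0
time_s: 3.27
eef_pos: [0.6024, 0.1182, 0.2764]
eef_rot: [0.002, 0.763, 0.646, 0.002]
wrist_force: [-1.0, -1.2, 6.2]
opening: 0.153
grasp_force: 61.1
time_s: 3.52
eef_pos: [0.6007, 0.1184, 0.2984]
eef_rot: [-0.001, 0.763, 0.646, -0.001]
wrist_force: [0.2, 0.2, -0.7]
opening: 0.152
grasp_force: 59.9
```

```bash
python3 -m pendant '[[[0,0,0,-30,0,0,-0.03],[0,0,0,-65,0,0,-0.06],[0,0,0,-100,0,0,-0.09],[0,0,0,-130,0,0,-0.12],[0,0,0,-145,0,0,-0.15]]]'
python3 -m pendant '[[[0,0,0,0,0,0,0],[0,0,0,0,0,0,0]]]'
python3 - <<'E'
from h import *
o=ctrl.get_obs();print(shift([.592,-.205,.44],o),shift([.592,-.205,.44],o)*0,R.from_quat(np.roll(o["eef_rot"],-1)).as_matrix())
im=ctrl.camera("wrist");cv2.imwrite("pics/w2.png",im[:,:,::-1])
E
```

```text
time_s: 3.93
eef_pos: [0.6017, 0.1186, 0.45]
eef_rot: [0.003, 0.712, 0.702, 0.003]
wrist_force: [1.0, 0.9, 0.4]
opening: 0.161
grasp_force: 60.1
time_s: 4.1
eef_pos: [0.6012, 0.1185, 0.4449]
eef_rot: [0.001, 0.713, 0.701, 0.001]
wrist_force: [-0.3, -0.1, -2.2]
opening: 0.158
grasp_force: 60.1
[-323.6209   -3.8505    4.895 ] [-0. -0.  0.] [[ 0.0167  0.9999  0.0024]
 [ 0.9999 -0.0167  0.0001]
 [ 0.0001  0.0024 -1.    ]]
```

View pics/w2.png

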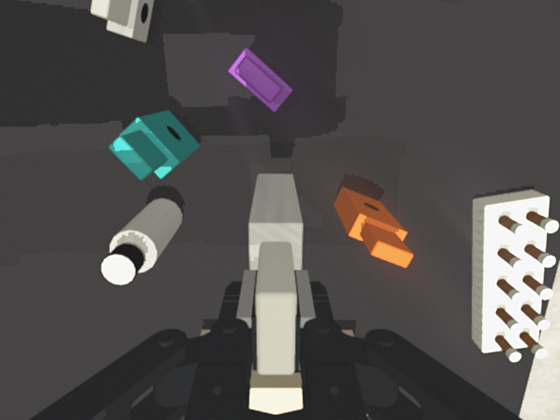

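The cassette is held straight: foot edge at row about 174 (columns 257–295), block top edge at row about 250.

Run:
```python
from h import *
p=ctrl.camera_params("wrist");K,M=p["mtx"],p["tool_from_camera"]
def pr(x): q=K@(M[:3,:3].T@(np.array(x)-M[:3,3]));return q[:2]/q[2]
for L in (.265,.27,.275,.28,.285): print(L,[pr([dx+.025,s*.012,z]).round(1) for dx in (-.003,0,.003) for s,z in ((-1,L),(1,L-.095))], pr([.017,.007,L-.14]))
```

```text
0.265 [array([258.9, 185.4]), array([307.7, 245.6]), array([258.9, 180.9]), array([308. , 238.8]), array([258.8, 176.4]), array([308.2, 232. ])] [303.0321 322.9026]
0.27 [array([259.2, 183.4]), array([306.8, 240.7]), array([259.2, 179. ]), array([307. , 234.1]), array([259.1, 174.6]), array([307.2, 227.5])] [301.8991 313.1288]
0.275 [array([259.5, 181.5]), array([305.8, 236.1]), array([259.5, 177.2]), array([306. , 229.7]), array([259.4, 172.9]), array([306.2, 223.2])] [300.8549 304.1218]
0.28 [array([259.8, 179.7]), array([305. , 231.7]), array([259.8, 175.5]), array([305.1, 225.5]), array([259.7, 171.2]), array([305.3, 219.2])] [299.8896 295.7948]
0.285 [array([260.1, 178. ]), array([304.2, 227.6]), array([260. , 173.8]), array([304.3, 221.5]), array([260. , 169.6]), array([304.5, 215.4])] [298.9945 288.0735]
```

```bash
python3 -m pendant '[[[0,-33,0,0,0,0,0],[0,-66,0,0,0,0,0],[0,-99,0,0,0,0,0],[0,-132,-1,0,0,0,0],[0,-165,-2,0,0,0,0]]]'
python3 -m pendant '[[[0,-33,0,0,0,0,0],[0,-66,0,0,0,0,0],[0,-99,0,0,0,0,0],[0,-132,-1,0,0,0,0],[0,-159,-2,0,0,0,0]]]'
python3 -m pendant '[[[0,0,0,0,0,0,0],[0,0,0,0,0,0,0],[0,0,0,0,0,0,0]]]'
python3 - <<'E'
from h import *
o=ctrl.get_obs();print(shift([.592,-.205,.44],o),R.from_quat(np.roll(o["eef_rot"],-1)).as_matrix())
im=ctrl.camera("wrist");cv2.imwrite("pics/w3.png",im[:,:,::-1])
im=ctrl.camera("scene");cv2.imwrite("pics/s3.png",im[:,:,::-1])
K,M=T("wrist",o)
a=np.radians(-.9);X=np.array([np.cos(a),np.sin(a)]);Y=np.array([-X[1],X[0]])
for s,t in ((.028,.04),(.028,-.04),(-.028,-.04),(-.028,.04),(-.1,.1),(.1,.1)):
    p=np.r_[np.array([.597,-.205])+s*X+t*Y,.1];q=K@(M[:3,:3].T@(p-M[:3,3]));print((s,t),q[:2]/q[2])
E
```

```text
time_s: 4.57
eef_pos: [0.596, -0.0478, 0.4408]
eef_rot: [-0.002, 0.713, 0.701, -0.001]
wrist_force: [1.3, 0.8, -0.8]
opening: 0.159
grasp_force: 59.9
time_s: 4.98
eef_pos: [0.5914, -0.2076, 0.4406]
eef_rot: [-0.002, 0.713, 0.701, -0.001]
wrist_force: [0.9, 0.1, -1.0]
opening: 0.154
grasp_force: 59.9
time_s: 5.23
eef_pos: [0.5919, -0.2051, 0.4416]
eef_rot: [-0.002, 0.713, 0.701, -0.0]
wrist_force: [-0.9, 0.5, -1.1]
opening: 0.156
grasp_force: 59.9
[0.067  0.0993 1.5943] [[ 0.0167  0.9999 -0.0029]
 [ 0.9999 -0.0167  0.0023]
 [ 0.0023 -0.003  -1.    ]]
(0.028, 0.04) [317.7622 141.2276]
(0.028, -0.04) [314.5658 230.4652]
(-0.028, -0.04) [252.603  230.4798]
(-0.028, 0.04) [250.5432 141.2882]
(-0.1, 0.1) [156.5703  63.9296]
(0.1, 0.1) [412.9496  63.5495]
```

View pics/w3.png

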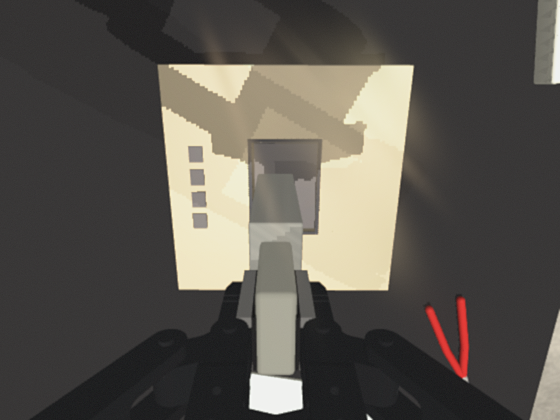

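The slot appears at columns 249–320, rows 140–235, which agrees with the prediction, and the cassette sits over it. Pushing in.

```bash
python3 -m pendant '[[[0,0,0,15,0,0,0],[0,0,0,30,0,0,0],[0,0,0,42,0,0,0],[0,0,0,52,0,0,0],[0,0,0,60,0,0,0]]]'
python3 -m pendant '[[[0,0,0,8,0,0,0],[0,0,0,16,0,0,0],[0,0,0,24,0,0,0],[0,0,0,32,0,0,0],[0,0,0,40,0,0,0]]]'
```

```text
time_s: 5.75
eef_pos: [0.5922, -0.2046, 0.3823]
eef_rot: [-0.001, 0.712, 0.702, -0.0]
wrist_force: [-0.4, -1.0, -0.8]
opening: 0.151
grasp_force: 60.1
time_s: 6.17
eef_pos: [0.5923, -0.2057, 0.3435]
eef_rot: [0.0, 0.713, 0.701, 0.0]
wrist_force: [-1.0, -0.2, 1.1]
opening: 0.16
grasp_force: 60.2
```

```bash
python3 -m pendant '[[[0,0,0,7,0,0,0],[0,0,0,14,0,0,0],[0,0,0,21,0,0,0],[0,0,0,28,0,0,0],[0,0,0,32,0,0,0]]]'
python3 -m pendant '[[[0,0,0,2,0,0,0],[0,0,0,4,0,0,0],[0,0,0,6,0,0,0],[0,0,0,6,0,0,0]]]'
python3 -m pendant '[[[0,0,0,2,0,0,0],[0,0,0,3,0,0,0],[0,0,0,3,0,0,0]]]'
```

```text
time_s: 6.58
eef_pos: [0.5918, -0.2054, 0.3102]
eef_rot: [-0.001, 0.713, 0.701, -0.0]
wrist_force: [-1.2, 0.4, -0.3]
opening: 0.158
grasp_force: 59.9
time_s: 6.92
eef_pos: [0.5921, -0.2055, 0.3054]
eef_rot: [-0.0, 0.713, 0.701, -0.0]
wrist_force: [-1.8, 0.2, -1.2]
opening: 0.154
grasp_force: 59.8
time_s: 7.17
eef_pos: [0.5922, -0.2055, 0.3026]
eef_rot: [-0.0, 0.713, 0.701, -0.0]
wrist_force: [-2.2, -0.3, -0.7]
opening: 0.155
grasp_force: 60.1
```

```bash
python3 -m pendant '[[[0,0,0,1,0,0,0],[0,0,0,2,0,0,0],[0,0,0,2,0,0,0]]]'
python3 -m pendant '[[[0,0,0,1,0,0,0],[0,0,0,2,0,0,0],[0,0,0,2,0,0,0]]]'
```

```text
time_s: 7.42
eef_pos: [0.5922, -0.2055, 0.3005]
eef_rot: [-0.0, 0.713, 0.701, -0.0]
wrist_force: [0.6, 0.3, -0.9]
opening: 0.153
grasp_force: 60.1
time_s: 7.67
eef_pos: [0.5921, -0.2055, 0.2985]
eef_rot: [-0.0, 0.713, 0.701, -0.0]
wrist_force: [-0.2, -0.2, 0.5]
opening: 0.154
grasp_force: 60.1
```

```bash
python3 -m pendant '[[[0,0,0,1,0,0,0],[0,0,0,1,0,0,0],[0,0,0,1,0,0,0]]]'
python3 -m pendant '[[[0,0,0,1,0,0,0],[0,0,0,1,0,0,0],[0,0,0,1,0,0,0]]]'
```

```text
time_s: 7.92
eef_pos: [0.5921, -0.2055, 0.2976]
eef_rot: [-0.0, 0.713, 0.701, -0.0]
wrist_force: [-0.7, -0.1, -0.6]
opening: 0.158
grasp_force: 60.1
time_s: 8.17
eef_pos: [0.5922, -0.2055, 0.2966]
eef_rot: [-0.0, 0.713, 0.701, -0.0]
wrist_force: [-1.1, -0.1, -0.7]
opening: 0.157
grasp_force: 60.1
```

```bash
python3 -m pendant '[[[0,0,0,1,0,0,0],[0,0,0,1,0,0,0],[0,0,0,1,0,0,0]]]'
python3 -m pendant '[[[0,0,0,1,0,0,0],[0,0,0,1,0,0,0],[0,0,0,1,0,0,0]]]'
python3 - <<'E'
from h import *
im=ctrl.camera("scene");im2=ctrl.camera("wrist")
cv2.imwrite("pics/b4.png",np.hstack([cv2.resize(im[90:270,90:280],(380,360)),cv2.resize(im2,(420,315))[:, :] if 0 else cv2.copyMakeBorder(cv2.resize(im2,(420,315)),0,45,0,0,0)])[:,:,::-1])
E
```

```text
time_s: 8.42
eef_pos: [0.5923, -0.2056, 0.2965]
eef_rot: [0.0, 0.713, 0.701, -0.0]
wrist_force: [-3.0, 0.0, 6.0]
opening: 0.154
grasp_force: 60.8
time_s: 8.67
eef_pos: [0.5924, -0.2057, 0.2964]
eef_rot: [0.0, 0.713, 0.701, 0.0]
wrist_force: [-5.0, 2.1, 11.1]
opening: 0.154
grasp_force: 61.6
```

View pics/b4.png

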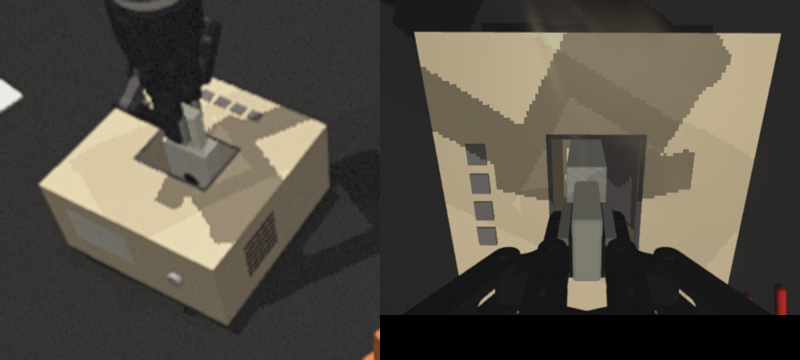

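It has firm contact with the floor at TCP z 0.2965, consistent with the grasp height. The cassette stands in the slot with the flap down on its +x side. I'll relieve the push and release gradually.

```bash
python3 -m pendant '[[[0,0,0,-1,0,0,0],[0,0,0,-2,0,0,0],[0,0,0,-2,0,0,0]]]'
python3 -m pendant '[[[0.2,0,0,0,0,0,0],[0.25,0,0,0,0,0,0],[0.3,0,0,0,0,0,0],[0.35,0,0,0,0,0,0],[0.4,0,0,0,0,0,0]]]'
python3 -m pendant '[[[0.5,0,0,0,0,0,0],[0.6,0,0,0,0,0,0],[0.7,0,0,0,0,0,0],[0.7,0,0,0,0,0,0],[0.7,0,0,0,0,0,0]]]'
python3 - <<'E'
from h import *
im=ctrl.camera("scene");im2=ctrl.camera("wrist")
cv2.imwrite("pics/b5.png",np.hstack([cv2.resize(im[90:270,90:280],(380,360)),cv2.copyMakeBorder(cv2.resize(im2,(420,315)),0,45,0,0,0)])[:,:,::-1])
E
```

```text
time_s: 9.02
eef_pos: [0.5921, -0.2055, 0.2965]
eef_rot: [0.0, 0.713, 0.701, -0.0]
wrist_force: [-2.3, 0.7, 1.9]
opening: 0.153
grasp_force: 60.3
time_s: 9.43
eef_pos: [0.5923, -0.2055, 0.2966]
eef_rot: [0.0, 0.713, 0.701, 0.0]
wrist_force: [0.1, -0.3, -0.1]
opening: 0.399
grasp_force: 0.1
time_s: 9.85
eef_pos: [0.5922, -0.2055, 0.2967]
eef_rot: [0.0, 0.713, 0.701, 0.0]
wrist_force: [-0.3, 0.2, -0.7]
opening: 0.702
grasp_force: 0.0
```

View pics/b5.png

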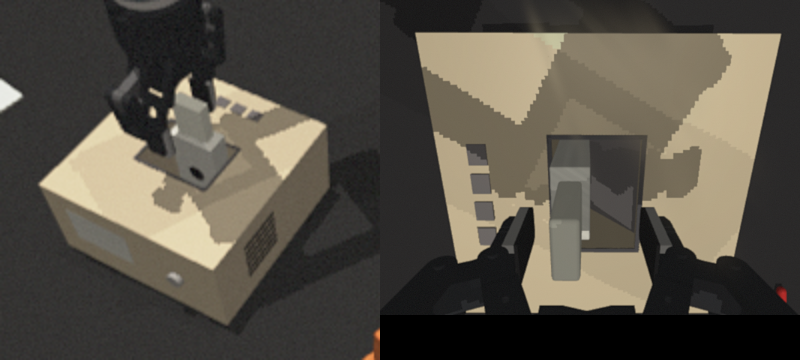

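The cassette slid to the -x rim and stands upright, free of the fingers (tab at about (565,230), fingers at 520 and 655). Retreating straight up.

```bash
python3 -m pendant '[[[0.7,0,0,-15,0,0,0],[0.7,0,0,-40,0,0,0],[0.7,0,0,-75,0,0,0],[0.7,0,0,-110,0,0,0],[0.7,0,0,-145,0,0,0]]]'
python3 -m pendant '[[[0.7,-30,0,0,0,0,0],[0.7,-60,0,0,0,0,0],[0.7,-90,0,0,0,0,0],[0.7,-120,0,0,0,0,0],[0.7,-120,0,0,0,0,0]]]'
python3 -m pendant '[[[0.7,0,0,0,0,0,0],[0.7,0,0,0,0,0,0],[0.7,0,0,0,0,0,0]]]'
python3 - <<'E'
from h import *
im=ctrl.camera("scene");cv2.imwrite("pics/s6.png",im[:,:,::-1])
E
```

```text
time_s: 10.37
eef_pos: [0.592, -0.2054, 0.443]
eef_rot: [-0.0, 0.713, 0.701, -0.0]
wrist_force: [1.0, -0.3, 0.6]
opening: 0.702
grasp_force: 0.0
time_s: 10.78
eef_pos: [0.5892, -0.3306, 0.4413]
eef_rot: [0.001, 0.714, 0.7, -0.001]
wrist_force: [0.2, -0.2, -0.1]
opening: 0.698
grasp_force: 0.0
time_s: 11.03
eef_pos: [0.5904, -0.3245, 0.4416]
eef_rot: [-0.0, 0.712, 0.702, 0.0]
wrist_force: [0.8, 0.7, -0.5]
opening: 0.7
grasp_force: 0.0
```

View pics/s6.png

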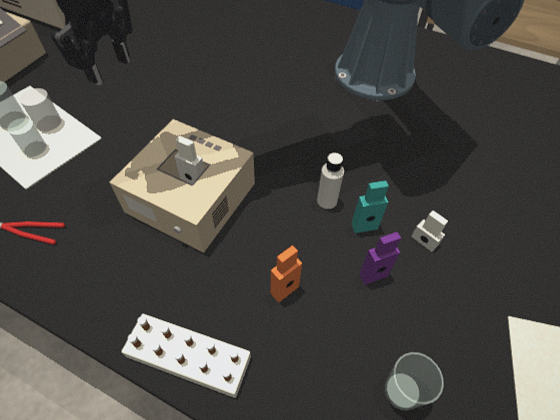

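The cassette stands upright in the slot at (187,160), everything else is undisturbed, and the arm is clear.

```bash
python3 -c "
from bench import ctrl
print(ctrl.hand_in())"
```

```text
the job is handed in; nothing more can be done
None
```

The tall cassette stands upright on the chamber floor holding the flap open, the short cassette was left untouched, and the job was handed in at about 11 s of robot time.

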